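# Pack the glazed relief tile and snap the case shut

## Task

Draw the green glazed tile out from under the drying rack's low board by its front end and let it stand on the open table; then take it across its middle, lay it relief up on the red felt pad in the free bay of the carry case, and press the clear lid shut until its front catch snaps. Do not let the tile fall, and leave the packed tile and everything else on the table where it is.

Things in the scene. Friction and masses are not known exactly. Their poses are not given: they have to be found in the camera images.
- green_tile: Dark green glazed relief tile, 150 (x) x 62 (y) x 24 (z) mm, 0.3 to 0.5 kg. Origin: centre of its underside; x along its length, z up out of the relief face. It starts flat on the table under the rack's low board with one end sticking out 50 to 65 mm in front of the board's edge, square to that edge within 0.05 rad.
- cream_tile: Cream relief tile of the same size and axes, lying beside the green one in the rack (either may be the left or the right one), 34 mm from it. A bystander.
- rack: Fixed plywood rack, 140 (x) x 220 (y) mm, to the robot's left. Origin: centre of its foot, on the table; its -x side is the open front, turned to the table's middle. Low board 40 to 50 mm above the table over the whole depth, front edge at x = -70 mm; side panels at y = +-98 to 110 mm; mould on the low board behind x = +17 mm (top 78 mm); upper board with moulds behind x = +10 mm, up to 220 mm.
- case: Fixed blue case, 174 (x) x 216 (y) mm, walls 45 mm high, floor 5 mm thick. Origin: centre of its underside; -x is its front (to the robot), lid hinged on top of the +x wall. Two bays centred at y = +-46 mm, 162 (x) x 70 (y) mm, between foam blocks 36 mm high; finger notches only at the middle, x = -29 to 29 mm: 30 mm free between the tiles' sides, 26 mm out to the side walls.
- pad: Red felt pad, 150 x 62 x 3 mm, fixed on the floor of the free bay: it shows which bay is free. Origin: centre of its underside (5 mm above the table); x along its length.
- packed_tile: Cream relief tile, same size and axes as the green one, lying on the floor of the other bay: it must stay there.
- lid (a joint): Angle of the clear lid with blue frame (rad): 0 shut, 1.57 upright, stop at 1.85. Stiff hinge, stays where left (2 to 4 N at its front edge moves it). 6 mm thick, 174 mm from hinge to front edge, 216 mm wide; orange tab, 60 mm wide, 13 mm beyond the front edge. Below about 0.08 rad it runs over a spring catch: a firm push of 10 to 15 N near the front edge passes it, then it snaps down.
- lid_hinge (a point): Point on the lid's hinge axis, at the middle of the lid's width (45 mm above the table). The axis runs along the case's y.
- lid_front (a point): Point on the lid's outer (upper) face, in the middle of its width, 165 mm from the hinge: a good place to push. At the front edge the orange tab hangs 25 mm beyond the lid's inner face, so on the upright lid it juts out over the bays' rear end: bring the tile in under it or in front of it.
- brush_pot: Blue pot (68 mm diameter, 90 mm high) with brushes sticking up to 175 mm, standing between rack and case. Origin: centre of its underside. A bystander.
- glaze_bottle: Amber bottle, 56 mm diameter, 140 mm high. Origin: centre of its underside. A bystander.
- spatula: Spatula lying on the table, 200 mm long. A bystander.
- clay_relief: Brown clay relief block, 120 x 85 x 28 mm. Origin: centre of its underside. A bystander.

How it is judged:
On the way, in this order (a step that is already met when the one before it is completed fails the run):
1. the green tile has been drawn out and stands flat on the table, let go by the fingers, with its centre at least 25 mm in front of the low board's front edge (x of green_tile in the frame of rack below -0.095 m and height (world z) of green_tile below 0.004 m and angle between green_tile's own z axis and vertical below 0.08 rad and contact force between the fingers and green_tile below 0.1 N and linear speed of green_tile below 0.02 m/s), for 0.2 s.
2. the green tile lies flat on the red pad in the free bay (centre within 8 mm of the pad's, along the bay, relief up), let go by the fingers, the lid still upright (above 1.3 rad) (horizontal distance between green_tile and pad below 0.008 m and z of green_tile in the frame of pad below 0.006 m and angle between the x axis of green_tile and the x axis of case, either way round below 0.12 rad and angle between green_tile's own z axis and vertical below 0.08 rad and contact force between the fingers and green_tile below 0.1 N and linear speed of green_tile below 0.02 m/s and value of joint lid above 1.3 rad), for 0.3 s.
At the end, for the whole second after the job is handed in: the lid is fully shut past its catch (below 0.025 rad, about 4 mm at the front edge) and stays so; under it the green tile lies at rest, flat on the red pad, relief up, along the bay (centre within 8 mm, 0.12 rad); the packed cream tile is within 12 mm of where it was (value of joint lid below 0.025 rad and horizontal distance between green_tile and pad below 0.008 m and z of green_tile in the frame of pad below 0.006 m and angle between the x axis of green_tile and the x axis of case, either way round below 0.12 rad and angle between green_tile's own z axis and vertical below 0.08 rad and contact force between the fingers and green_tile below 0.1 N and linear speed of green_tile below 0.02 m/s and distance of packed_tile from where it was at the start of the episode below 0.012 m); the robot touches nothing.
It fails at once if the green tile falls: it moves faster than 0.35 m/s while the fingers do not hold it (a drop of more than about 6 mm) (contact force between the fingers and green_tile below 0.1 N and linear speed of green_tile above 0.35 m/s).
It fails at once if the packed tile in the case is shifted by more than 12 mm (distance of packed_tile from where it was at the start of the episode above 0.012 m).
It fails at once if the cream tile in the rack, the brush pot, bottle, spatula or clay relief is shifted by more than 25 mm (distance of any of cream_tile, brush_pot, glaze_bottle, spatula, clay_relief from where it was at the start of the episode above 0.025 m).
It also fails if it takes over 72 s, if anything falls off the work surface, if the arm or the gripper's body presses on something with over 40 N, if the wrist force passes 120 N, or if a joint passes its speed limit or range.

## Robot

A 6-joint arm with a two-finger parallel gripper is mounted at the origin on the work surface. World frame = base frame: x ahead of the robot, y to its left, z up, the work surface at z = 0. Lengths are in m, angles in rad, forces in N, time in s.
With the tool pointing down it reaches from about 0.35 to 0.775 m from the base axis. Payload 7.3 kg.
Tool frame: the origin (TCP) lies at the very end of the fingers, on their centre line; the grasp point (between the pads) lies 19 mm behind it; z points along the fingers, y is the line along which they close (so a half turn about z gives the same grasp; the last joint's range is limited). The gripper opens to 92 mm and grips with 3 to 60 N. Pads are 19 mm wide; open, the fingers measure 130 mm over their backs; the gripper's body (75 mm by 190 mm) begins 47 mm behind the grasp point.
Start: joints at [-1.395, 0.342, 1.524, -0, 1.275, -0.146], TCP at [0.166, -0.498, 0.227] pointing down, gripper open.
Joint ranges: [-2.53, 2.53], [-0.77, 2.02], [0.04, 2.7], [-1, 4.14], [0.28, 2.66], [-3.11, 3.11]. Speed limits (rad/s): [2.57, 2.57, 3.14, 3.14, 3.14, 3.14].

## Interface

Orientations are given as [roll, pitch, yaw] about the fixed x, y, z axes, in that order (R = Rz(yaw) Ry(pitch) Rx(roll)).
In Python, from cell import telemetry, eyes, job gives the robot as it stands.
- The arm moves only by the tool apply_moves, never from a script. Its arguments are lists of equal length, an entry for each row: "delta_pos": the shift along the world's x, y, z each as a share of 0.4 m, from -1 to 1, a list of three; "dr": the turn, a rotation vector about the world's x, y, z each as a share of 0.5 rad, from -1 to 1, a list of three; "jaw": the opening, from 0 (shut) to 1 (fully open). A call has 1 to 8 rows; each row is the pose to reach, as a shift and turn from the pose commanded when the call began; what a row does not reach only later rows make up. A row lasts 1/12 s, in which the tool goes at most 41.7 mm and 7.16 degrees, less where a joint would pass 70% of its speed; a pose out of reach is approached as far as the arm can. A call with a number of a shift or a turn outside -1 to 1 is refused whole. A call with a gripper value outside its range is refused whole. The fingers move at their own pace and stop on an object; "force" is the grip in N (left out, the last holds). Time passes only in rows, so rows that repeat a pose let the fingers close. It gives the time, the measured TCP pose, the force, the opening and the grip force at its end, in the units of the state.
- telemetry.observe(): the state, without advancing time (a new reading comes with each control period).
- eyes.read_camera(name): name is "scene" or "side" or "wrist"; returns the picture (420x560x3 uint8, red, green, blue); there is no depth.
- eyes.camera_model(name): a dict with "vertical_fov" (degrees; the focal length in pixels is half the picture's height over the tangent of half this angle, whatever the lens; pixels are square), "cx", "cy" (the principal point, pixels), "rvec" (rotation vector, rad) and "tvec" (3), from world to camera coordinates, as OpenCV has them; the wrist camera has in their place "hand_eye" (4x4, takes a point from camera to tool coordinates, whose origin is the TCP and whose axes are the flange's). Camera axes: x right, y down, z forward; pixel columns grow to the right and rows downward; lengths in m; the calibration is good to about 2 mm. A picture is of the moment at which its call begins: read the wrist's pose just before it. camera_model takes no time and is no camera call.
- job.hand_in(): hands the job in; it is judged then, once.
The state is a dict: "time": time; "qpos": joint angles; "qvel": joint speeds; "joint_efforts": joint torques, N m; "tool_pos": TCP position; "tool_rot": TCP orientation; "contact_force": force on the tool from outside, world axes, zero at the start; "torque": the same for the moment, N m; "opening": finger opening in m; "grip_force": force on a finger pad.
Only numpy, scipy, OpenCV 4.12 (cv2) and the standard library are available. Lean on these libraries where they do the work, as an engineer would, in place of code of your own. Each camera call takes 0.05 s, during which the arm holds its last target. There are 200 camera calls.

## Working session

There is one attempt and no reset: what is moved stays moved. The work goes in short steps, Python scripts to look and compute and a tool call to move; the robot and the scene stay as the last step left them, time stands still between calls to the robot, and variables do not carry over. Pictures are saved under pics/ and viewed, at most 10 in all, crops included, and the job is handed in when it is done.

Besides the shell and the picture viewer there is one more tool, called after "Emit:" by a JSON object that holds its "api" and its "payload", one argument or row to a line. apply_moves: Moves the arm, as the interface text tells. Its arguments: {"type":"object","properties":{"delta_pos":{"type":"array"},"dr":{"type":"array"},"jaw":{"type":"array"},"force":{"type":"number"}},"required":["delta_pos","dr","jaw"]}

```bash
ls; mkdir -p pics; cat > h.py <<'E'
import numpy as np, cv2
from cell import telemetry, eyes, job
from scipy.spatial.transform import Rotation as R
def snap(n,f):
    s=telemetry.observe(); im=eyes.read_camera(n); cv2.imwrite(f'pics/{f}.png',im[:,:,::-1]); return s,im
def cam(n,s=None):
    m=eyes.camera_model(n); f=210/np.tan(np.radians(m['vertical_fov'])/2)
    K=np.array([[f,0,m['cx']],[0,f,m['cy']],[0,0,1]])
    if 'hand_eye' in m:
        T=np.eye(4); T[:3,:3]=R.from_euler('xyz',s['tool_rot']).as_matrix(); T[:3,3]=s['tool_pos']
        W=T@np.array(m['hand_eye']); Rc=W[:3,:3].T; t=-Rc@W[:3,3]
    else: Rc=cv2.Rodrigues(np.array(m['rvec'],float))[0]; t=np.array(m['tvec'],float).ravel()
    return K,Rc,t
def onplane(c,uv,z):
    K,Rc,t=c; C=-Rc.T@t; uv=np.atleast_2d(uv).astype(float)
    d=(Rc.T@np.linalg.inv(K)@np.c_[uv,np.ones(len(uv))].T).T
    return C+d*((z-C[2])/d[:,2:])
def proj(c,P):
    K,Rc,t=c; q=(K@(Rc@np.atleast_2d(P).T+t[:,None])).T; return q[:,:2]/q[:,2:]
E
python3 - <<'E'
from h import *
a=snap('scene','scene0')[1]; b=snap('side','side0')[1]
for n in('scene','side'):
    m=eyes.camera_model(n); print(n,{k:np.round(v,3) if not isinstance(v,str) else v for k,v in m.items()}); c=cam(n); print(-c[1].T@c[2])
print(eyes.camera_model('wrist'))
E
```

```text
pics
scene {'vertical_fov': np.float64(48.501), 'cx': np.float64(279.433), 'cy': np.float64(213.645), 'rvec': array([ 1.115,  2.594, -0.733]), 'tvec': array([ 0.406, -0.294,  1.546])}
[1.05856753 0.42844187 1.15592914]
side {'vertical_fov': np.float64(50.701), 'cx': np.float64(279.647), 'cy': np.float64(209.138), 'rvec': array([ 0.773, -2.601,  1.085]), 'tvec': array([0.446, 0.275, 0.86 ])}
[0.14602765 0.59365892 0.80024134]
{'vertical_fov': 66.7925372536114, 'cx': 283.33765194854493, 'cy': 209.21732135310566, 'hand_eye': array([[ 4.63648947e-04, -9.58740321e-01, -2.84282927e-01,
         7.83019384e-02],
       [ 9.99999843e-01,  3.54713313e-04,  4.34675835e-04,
        -2.48696526e-04],
       [-3.15902311e-04, -2.84283084e-01,  9.58740334e-01,
        -1.58059307e-01],
       [ 0.00000000e+00,  0.00000000e+00,  0.00000000e+00,
         1.00000000e+00]])}
```

View pics/scene0.png

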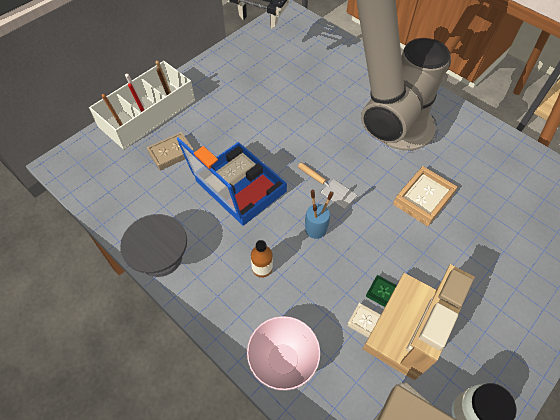

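View pics/side0.png

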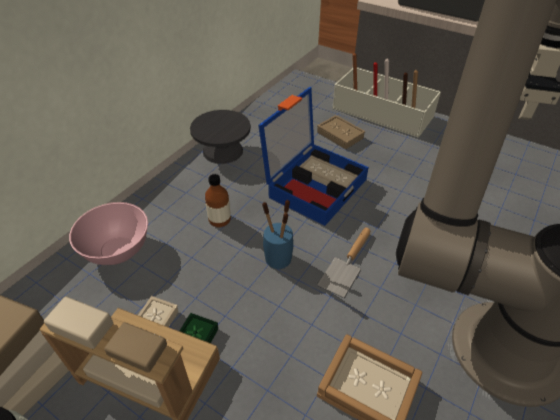

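The scene view has the green tile at about (383,290), the red pad at (257,192), the case with its lid upright, the pot at (318,220) and the bottle at (261,260). The side view has green at (200,330) and the pad at (308,195). Next I'll measure them with colour masks.

```bash
cat > m.py <<'E'
from h import *
for n,f in(('scene','scene0'),('side','side0')):
    c=cam(n); im=cv2.imread(f'pics/{f}.png'); hsv=cv2.cvtColor(im,cv2.COLOR_BGR2HSV)
    def big(lo,hi,k=1):
        m=cv2.inRange(hsv,lo,hi); m=cv2.morphologyEx(m,cv2.MORPH_CLOSE,np.ones((3,3)))
        cs=sorted(cv2.findContours(m,0,cv2.CHAIN_APPROX_NONE)[0],key=cv2.contourArea)[::-1]; return cs[:k]
    for nm,lo,hi,z in(('green',(45,90,15),(85,255,160),.024),('red',(0,150,60),(8,255,255),.008),('case',(108,150,40),(122,255,255),.045),('tab',(5,200,180),(12,255,255),.2)):
        for k in big(lo,hi,2 if nm=='red' else 1):
            h=cv2.convexHull(k); a=cv2.contourArea(k)
            ap=cv2.approxPolyDP(h,3 if nm!='case' else 4,True)[:,0]
            w=onplane(c,ap,z); print(n,nm,a)
            for p,q in zip(ap,w): print('   ',p,np.round(q[:2],3))
            r=cv2.minAreaRect((onplane(c,k[:,0],z)[:,:2]*1000).astype(np.float32)); print('   rect mm',np.round(r[0],1),np.round(r[1],1),round(r[2],1))
E
python3 m.py
python3 - <<'E'
import cv2,numpy as np
a=cv2.imread('pics/scene0.png'); b=cv2.imread('pics/side0.png')
x=cv2.resize(a[125:225,170:300],None,fx=3,fy=3,interpolation=2);y=cv2.resize(a[255:385,340:480],None,fx=2.8,fy=2.3,interpolation=2)
x=cv2.resize(x,(400,300));y=cv2.resize(y,(400,300))
u=cv2.resize(b[90:225,255:375],(400,300));v=cv2.resize(b[290:415,40:225],(400,300))
cv2.imwrite('pics/crops.png',np.vstack([np.hstack([x,y]),np.hstack([u,v])]))
E
```

```text
scene green 494.0
    [377 275] [0.503 0.272]
    [395 285] [0.494 0.323]
    [384 306] [0.56  0.337]
    [366 296] [0.57  0.287]
   rect mm [531.8 305.2] [69.5 55.4] 11.5
scene red 585.5
    [273 184] [ 0.472 -0.139]
    [259 199] [ 0.54  -0.131]
    [240 210] [ 0.606 -0.144]
    [235 195] [ 0.579 -0.193]
    [262 175] [ 0.471 -0.186]
   rect mm [ 537.9 -160.9] [ 59.4 133.4] 87.0
scene red 81.0
    [129  83] [ 0.508 -0.801]
    [143 108] [ 0.548 -0.671]
    [141 111] [ 0.561 -0.665]
   rect mm [ 533.2 -732.4] [146.5  12.3] 70.8
scene case 3433.0
    [177 138] [ 0.571 -0.457]
    [238 142] [ 0.451 -0.309]
    [286 183] [ 0.462 -0.096]
    [286 191] [ 0.483 -0.076]
    [242 224] [ 0.648 -0.089]
    [196 181] [ 0.639 -0.291]
   rect mm [ 546.1 -267.8] [376.3 188. ] 87.0
scene tab 211.5
    [202 147] [ 0.614 -0.262]
    [217 159] [ 0.613 -0.204]
    [208 167] [ 0.647 -0.202]
    [194 152] [ 0.639 -0.265]
   rect mm [ 628.5 -232.4] [63.5 34. ] 86.9
side green 594.0
    [191 314] [0.559 0.285]
    [216 323] [0.504 0.273]
    [210 341] [0.489 0.31 ]
    [181 330] [0.552 0.323]
   rect mm [525.1 298.4] [66.5 42.7] 11.9
side red 490.0
    [285 187] [ 0.616 -0.155]
    [294 180] [ 0.611 -0.192]
    [334 199] [ 0.484 -0.185]
    [325 206] [ 0.491 -0.15 ]
   rect mm [ 550.9 -166. ] [ 46.7 131.3] 87.2
side red 74.5
    [374  62] [ 0.716 -0.943]
    [376  94] [ 0.612 -0.73 ]
   rect mm [ 664.1 -836.2] [ 15.  238.8] 24.2
side case 4925.0
    [309  87] [ 0.797 -0.587]
    [367 167] [ 0.453 -0.308]
    [365 179] [ 0.437 -0.26 ]
    [325 224] [ 0.446 -0.062]
    [270 197] [ 0.605 -0.068]
    [261 123] [ 0.81  -0.323]
   rect mm [ 651.2 -288.4] [281.4 605. ] 50.5
side tab 73.0
    [298  98] [ 0.659 -0.281]
    [287 107] [ 0.66  -0.229]
    [281 105] [ 0.677 -0.229]
    [291  97] [ 0.677 -0.275]
   rect mm [ 668.8 -254.4] [53.6 21.6] 88.6
```

View pics/crops.png

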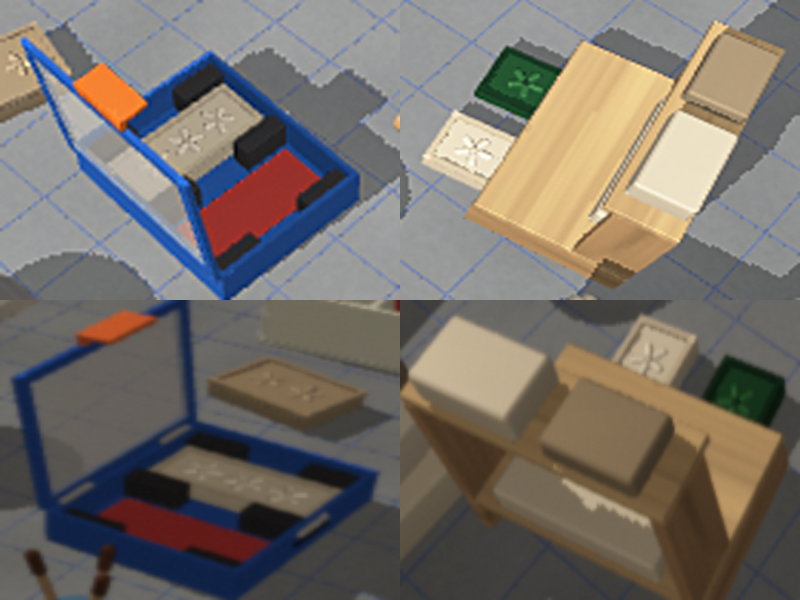

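The crops show the green tile to the right of the cream one in the rack (green front top edge near scene pixels (377,275)–(366,296)). The red pad is in the case's +y bay and the lid stands upright. Next: pot and bottle positions, the start orientation, and a plan to view both areas from the wrist.

```bash
python3 - <<'E'
from h import *
s=telemetry.observe(); print({k:np.round(v,3) for k,v in s.items()})
c=cam('scene'); d=cam('side')
for nm,a,b in(('pot base',(317,235),(279,263)),('bottle top',(261,243),(214,179)),('brush1',(313,191),(265,205)),('brush2',(331,195),(287,206)),('lidcornerR',(239,216),(266,125)),('lidcornerL',(179,139),(311,94))):
    P=[K@np.c_[r,t] for K,r,t in(c,d)]
    X=cv2.triangulatePoints(P[0],P[1],np.array(a,float),np.array(b,float)); print(nm,np.round((X[:3]/X[3]).ravel(),3))
print('pot',onplane(c,(317,235),0),onplane(d,(279,263),0))
# rack: low board front edge, scene crop -> px
for p in((404,273),(364.5,348.5)): print('board',onplane(c,p,.05))
E
```

```text
{'time': np.float64(0.1), 'qpos': array([-1.395,  0.343,  1.525,  0.   ,  1.275, -0.146]), 'qvel': array([-0.002, -0.   , -0.002, -0.   ,  0.001, -0.002]), 'joint_efforts': array([ 2.000e-03, -4.320e+01, -2.447e+01,  7.200e-02,  5.300e-02,
       -0.000e+00]), 'tool_pos': array([ 0.166, -0.498,  0.226]), 'tool_rot': array([-3.14 , -0.   ,  0.322]), 'contact_force': array([0.072, 0.229, 0.52 ]), 'torque': array([-0.028,  0.01 , -0.014]), 'grip_force': np.float64(0.0), 'opening': np.float64(0.092)}
pot base [ 0.5    0.06  -0.016]
bottle top [0.689 0.03  0.138]
brush1 [0.517 0.053 0.182]
brush2 [0.479 0.068 0.183]
lidcornerR [ 0.667 -0.083  0.193]
lidcornerL [ 0.641 -0.322  0.201]
pot [[0.51009396 0.0700824  0.        ]] [[0.49231578 0.06388792 0.        ]]
board [[0.46340037 0.32290878 0.05      ]]
board [[0.68885757 0.3688575  0.05      ]]
```

Emit:
{"api": "apply_moves", "payload": {
  "delta_pos": [
    [0,0,0.2],
    [0.2,0.15,0.4],
    [0.4,0.3,0.48],
    [0.6,0.5,0.48],
    [0.8,0.65,0.48],
    [0.8,0.65,0.48],
    [0.8,0.65,0.48],
    [0.8,0.65,0.48]
  ],
  "dr": [
    [0,0,0.25],
    [0,0,0.5],
    [0,0,0.75],
    [0,0,1],
    [0,0,1],
    [0,0,1],
    [0,0,1],
    [0,0,1]
  ],
  "jaw": [1,1,1,1,1,1,1,1]
}}

```text
time: 0.77
tool_pos: [0.3706, -0.332, 0.3803]
tool_rot: [-3.141, -0.0, 0.822]
contact_force: [0.3, -1.2, -0.6]
opening: 0.0919
grip_force: 0.0
```

Emit:
{"api": "apply_moves", "payload": {
  "delta_pos": [
    [0.1,0.1,0],
    [0.1,0.1,0],
    [0.1,0.1,0],
    [0.1,0.1,0],
    [0.1,0.1,0],
    [0.1,0.1,0]
  ],
  "dr": [
    [0,0,1],
    [0,0,1],
    [0,0,1],
    [0,0,1],
    [0,0,1],
    [0,0,1]
  ],
  "jaw": [1,1,1,1,1,1]
}}

```text
time: 1.27
tool_pos: [0.4095, -0.2935, 0.3797]
tool_rot: [-3.141, -0.0, 1.318]
contact_force: [-0.3, 0.5, 0.6]
opening: 0.0917
grip_force: 0.0
```

```bash
cat > wm.py <<'E'
from h import *
import sys
s,im=snap('wrist',sys.argv[1]); c=cam('wrist',s)
print(np.round(s['tool_pos'],4),np.round(s['tool_rot'],4),s['time'],'q6',s['qpos'][5])
hsv=cv2.cvtColor(im,cv2.COLOR_RGB2HSV)
def show(nm,lo,hi,z,eps=4):
    m=cv2.inRange(hsv,lo,hi); m=cv2.morphologyEx(m,cv2.MORPH_CLOSE,np.ones((5,5)))
    cs=cv2.findContours(m,0,cv2.CHAIN_APPROX_NONE)[0]
    if not cs: return
    k=max(cs,key=cv2.contourArea); a=cv2.contourArea(k)
    if a<200: return
    ap=cv2.approxPolyDP(cv2.convexHull(k),eps,True)[:,0]; print(nm,a)
    for p,q in zip(ap,onplane(c,ap,z)): print('  ',p,np.round(q[:2],4))
    r=cv2.minAreaRect((onplane(c,k[:,0],z)[:,:2]*1000).astype(np.float32)); print('  rect',np.round(r[0],1),np.round(r[1],1),round(r[2],2))
    pad=cv2.convexHull(k)
show('green',(45,90,15),(85,255,160),.024); show('red',(0,150,40),(8,255,255),.008); show('blue',(108,150,40),(122,255,255),.045)
E
python3 wm.py w1
```

```text
[ 0.4095 -0.2935  0.3797] [-3.1410e+00 -3.0000e-04  1.3181e+00] 1.2667 q6 -0.5214862246442256
red 3982.5
   [394  25] [ 0.6203 -0.1359]
   [396  68] [ 0.6143 -0.195 ]
   [304  88] [ 0.4711 -0.1877]
   [297  47] [ 0.4743 -0.1287]
  rect [ 545.1 -161.8] [ 59.8 147.6] 87.14
blue 2070.0
   [322  10] [ 0.515  -0.0992]
   [356   0] [ 0.562 -0.099]
   [416   0] [ 0.6404 -0.1193]
   [424  99] [ 0.6347 -0.2484]
   [419 109] [ 0.6258 -0.2605]
   [321  39] [ 0.5059 -0.1335]
  rect [ 598.6 -153.9] [108.4 194. ] 42.83
```

View pics/w1.png

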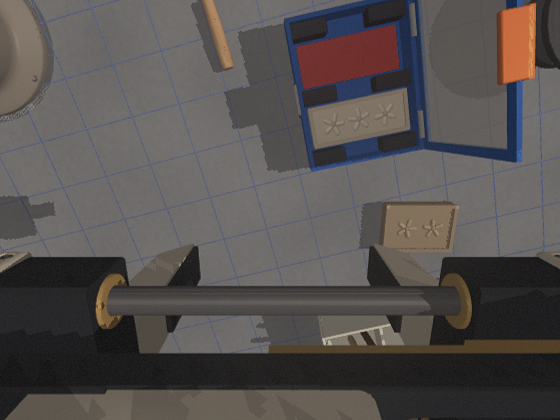

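The wrist picture shows the red pad with corners around (297,47), (394,25), (396,68) and (304,88). That is 148×60 mm, so it fits: centre (0.545,−0.162), case yaw about −0.05. Now to the tile.

Emit:
{"api": "apply_moves", "payload": {
  "delta_pos": [
    [0.03,0.1,0],
    [0.06,0.2,0],
    [0.1,0.3,0],
    [0.15,0.4,0],
    [0.2,0.5,0],
    [0.2,0.6,0],
    [0.2,0.7,0],
    [0.2,0.8,0]
  ],
  "dr": [
    [0,0,0.25],
    [0,0,0.5],
    [0,0,0.75],
    [0,0,0.94],
    [0,0,0.94],
    [0,0,0.94],
    [0,0,0.94],
    [0,0,0.94]
  ],
  "jaw": [1,1,1,1,1,1,1,1]
}}

```text
time: 1.98
tool_pos: [0.4894, 0.0259, 0.3797]
tool_rot: [-3.141, -0.0, 1.787]
contact_force: [1.1, 0.8, 0.2]
opening: 0.0915
grip_force: 0.0
```

Emit:
{"api": "apply_moves", "payload": {
  "delta_pos": [
    [0.08,0.1,-0.05],
    [0.1,0.2,-0.1],
    [0.1,0.3,-0.15],
    [0.1,0.4,-0.2],
    [0.1,0.48,-0.3],
    [0.1,0.48,-0.3],
    [0.1,0.48,-0.3],
    [0.1,0.48,-0.3]
  ],
  "dr": [
    [0,0,0],
    [0,0,0],
    [0,0,0],
    [0,0,0],
    [0,0,0],
    [0,0,0],
    [0,0,0],
    [0,0,0]
  ],
  "jaw": [0.83,0.83,0.83,0.83,0.83,0.83,0.83,0.83]
}}

```text
time: 2.65
tool_pos: [0.5289, 0.2166, 0.2587]
tool_rot: [-3.139, 0.0, 1.791]
contact_force: [0.4, -0.5, 0.5]
opening: 0.0762
grip_force: 0.0
```

```bash
python3 wm.py w2
```

```text
[0.5289 0.2166 0.2587] [-3.1386e+00  5.0000e-04  1.7909e+00] 2.65 q6 0.03478529672464068
green 352.0
   [303  85] [0.5278 0.329 ]
   [313  97] [0.5422 0.3188]
   [313 114] [0.5468 0.3005]
   [302 126] [0.5374 0.2843]
   [285 113] [0.5143 0.2943]
   [285  98] [0.5106 0.3106]
  rect [529.8 306.8] [37.5 38. ] 58.93
```

View pics/w2.png

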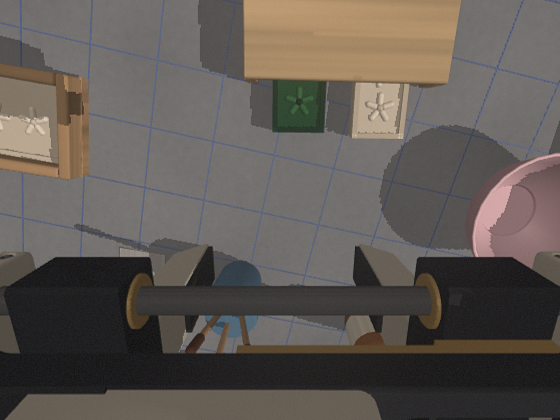

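The green tile is at columns 273–326 with its front edge near row 132, and the cream one at 352–405. The low board's front edge is near row 80. I'll relax the mask to get exact edges.

```bash
cat > g.py <<'E'
from h import *
def green(im,c,z=.024,p=True):
    h=cv2.cvtColor(im,cv2.COLOR_RGB2HSV); m=cv2.inRange(h,(50,70,10),(90,255,200)); m=cv2.morphologyEx(m,cv2.MORPH_CLOSE,np.ones((5,5)))
    k=max(cv2.findContours(m,0,cv2.CHAIN_APPROX_NONE)[0],key=cv2.contourArea)
    ap=cv2.approxPolyDP(cv2.convexHull(k),4,True)[:,0]; print(cv2.boundingRect(k))
    for a,q in zip(ap,onplane(c,ap,z)): print('  ',a,np.round(q[:2],4))
    r=cv2.minAreaRect((onplane(c,k[:,0],z)[:,:2]*1000).astype(np.float32)); print('  rect',np.round(r[0],1),np.round(r[1],1),round(r[2],2))
E
python3 - <<'E'
from g import *
s=telemetry.observe(); c=cam('wrist',s); im=cv2.imread('pics/w2.png')[:,:,::-1].copy(); green(im,c)
for p in((273,132.5),(326,132.5),(325,80),(352,139),(405,138)): print(p,onplane(c,p,.024)[0])
for p in((245,80),(448,83)): print('board',onplane(c,p,.05)[0])
E
```

```text
(273, 81, 52, 51)
   [319  82] [0.5467 0.3357]
   [324  97] [0.5565 0.3212]
   [322 129] [0.5633 0.2855]
   [273 130] [0.5061 0.2715]
   [273  83] [0.4951 0.3231]
  rect [529.6 304.3] [59.6 56.2] 12.06
(273, 132.5) [0.50671841 0.26866741 0.024     ]
(326, 132.5) [0.5690464  0.28259007 0.024     ]
(325, 80) [0.55288752 0.33932613 0.024     ]
(352, 139) [0.60175447 0.28203858 0.024     ]
(405, 138) [0.66405403 0.29716956 0.024     ]
board [0.46631362 0.31741514 0.05      ]
board [0.68063388 0.3622027  0.05      ]
```

Emit:
{"api": "apply_moves", "payload": {
  "delta_pos": [
    [0.006,0.1,-0.05],
    [0.012,0.197,-0.1],
    [0.012,0.197,-0.2],
    [0.012,0.197,-0.3],
    [0.012,0.197,-0.4],
    [0.012,0.197,-0.48],
    [0.012,0.197,-0.52],
    [0.012,0.197,-0.52]
  ],
  "dr": [
    [0,0,0],
    [0,0,0],
    [0,0,0],
    [0,0,0],
    [0,0,0],
    [0,0,0],
    [0,0,0],
    [0,0,0]
  ],
  "jaw": [0.83,0.83,0.83,0.83,0.83,0.83,0.83,0.83]
}}

```text
time: 3.37
tool_pos: [0.5336, 0.2928, 0.0493]
tool_rot: [-3.137, 0.001, 1.788]
contact_force: [-0.5, -1.0, 0.3]
opening: 0.0762
grip_force: 0.0
```

```bash
python3 - <<'E'
from g import *
s,im=snap('wrist','w3'); c=cam('wrist',s); print(s['tool_pos'],s['tool_rot']); green(im,c)
T=s['tool_pos']; print('tip plane center px at z .024', proj(c,[[T[0],T[1],.024]]))
E
```

```text
[0.53357863 0.29282331 0.04933296] [-3.13651020e+00  1.17803824e-03  1.78839128e+00]
(226, 190, 102, 78)
   [226 201] [0.4955 0.3129]
   [236 190] [0.5001 0.3208]
   [327 194] [0.5531 0.3302]
   [324 267] [0.5634 0.2836]
   [228 266] [0.5038 0.271 ]
  rect [528.5 301.3] [61.2 50.2] 12.0
tip plane center px at z .024 [[281.20954226 244.38854014]]
```

View pics/w3.png

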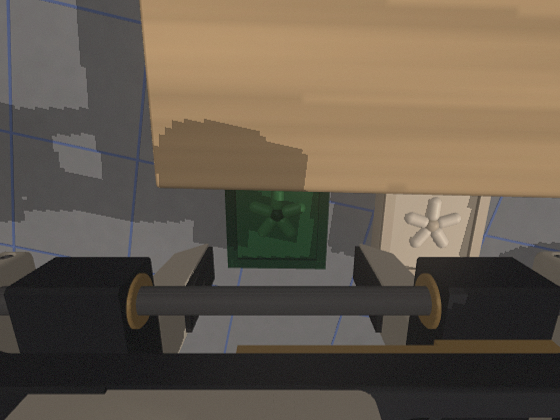

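The tile spans columns 227–327 and the fingers 215–354, so I shift about 3.5 mm to −x and 4 mm deeper, then go down.

Emit:
{"api": "apply_moves", "payload": {
  "delta_pos": [
    [-0.011,0.01,0],
    [-0.011,0.01,-0.04],
    [-0.011,0.01,-0.08],
    [-0.011,0.01,-0.11],
    [-0.011,0.01,-0.111],
    [-0.011,0.01,-0.111]
  ],
  "dr": [
    [0,0,0],
    [0,0,0],
    [0,0,0],
    [0,0,0],
    [0,0,0],
    [0,0,0]
  ],
  "jaw": [0.83,0.83,0.83,0.83,0.83,0.83]
}}

```text
time: 3.92
tool_pos: [0.5304, 0.2993, 0.0086]
tool_rot: [3.14, -0.0, 1.791]
contact_force: [0.5, 0.5, -0.4]
opening: 0.0762
grip_force: 0.0
```

Emit:
{"api": "apply_moves", "payload": {
  "delta_pos": [
    [0,0,0],
    [0,0,0],
    [0,0,0],
    [0,0,0],
    [0,0,0],
    [0,0,0]
  ],
  "dr": [
    [0,0,0],
    [0,0,0],
    [0,0,0],
    [0,0,0],
    [0,0,0],
    [0,0,0]
  ],
  "jaw": [0.6,0.6,0.6,0.6,0.6,0.6],
  "force": 25
}}

```text
time: 4.42
tool_pos: [0.5302, 0.2993, 0.0086]
tool_rot: [3.14, -0.0, 1.792]
contact_force: [-1.0, -1.3, 6.3]
opening: 0.062
grip_force: 25.0
```

Emit:
{"api": "apply_moves", "payload": {
  "delta_pos": [
    [0.006,-0.03,0],
    [0.014,-0.065,0],
    [0.022,-0.1,0],
    [0.03,-0.14,0],
    [0.038,-0.18,0],
    [0.046,-0.22,0],
    [0.054,-0.26,0],
    [0.062,-0.29,0]
  ],
  "dr": [
    [0,0,0],
    [0,0,0],
    [0,0,0],
    [0,0,0],
    [0,0,0],
    [0,0,0],
    [0,0,0],
    [0,0,0]
  ],
  "jaw": [0.6,0.6,0.6,0.6,0.6,0.6,0.6,0.6]
}}

```text
time: 5.08
tool_pos: [0.5556, 0.1825, 0.0087]
tool_rot: [3.139, -0.001, 1.791]
contact_force: [-1.6, 4.3, 6.3]
opening: 0.0616
grip_force: 25.0
```

Emit:
{"api": "apply_moves", "payload": {
  "delta_pos": [
    [0,0,0],
    [0,0,0],
    [0,0,0]
  ],
  "dr": [
    [0,0,0],
    [0,0,0],
    [0,0,0]
  ],
  "jaw": [0.6,0.6,0.6]
}}

```text
time: 5.33
tool_pos: [0.5561, 0.1815, 0.0087]
tool_rot: [3.139, 0.002, 1.791]
contact_force: [1.6, -3.9, 6.1]
opening: 0.0616
grip_force: 25.0
```

```bash
python3 - <<'E'
from g import *
s,im=snap('wrist','w4'); c=cam('wrist',s); print(s['tool_pos'],s['tool_rot'],s['contact_force']); green(im,c)
s,im=snap('side','s4'); green(im,cam('side'))
E
```

```text
[0.55607882 0.18149585 0.00865214] [3.13931935e+00 1.62056523e-03 1.79123754e+00] [ 1.64930617 -3.89741504  6.05313117]
(203, 0, 157, 286)
   [359   0] [0.56   0.3056]
   [344 284] [0.5882 0.1843]
   [223 284] [0.5288 0.171 ]
   [203   0] [0.5005 0.2922]
  rect [544.4 238. ] [ 61.6 125.5] 13.08
(183, 273, 53, 66)
   [214 273] [0.5851 0.1799]
   [227 277] [0.5549 0.173 ]
   [235 292] [0.5171 0.1944]
   [209 338] [0.4949 0.3062]
   [183 324] [0.5572 0.3107]
  rect [539.2 242.7] [ 68.3 144.7] 13.97
```

View pics/w4.png

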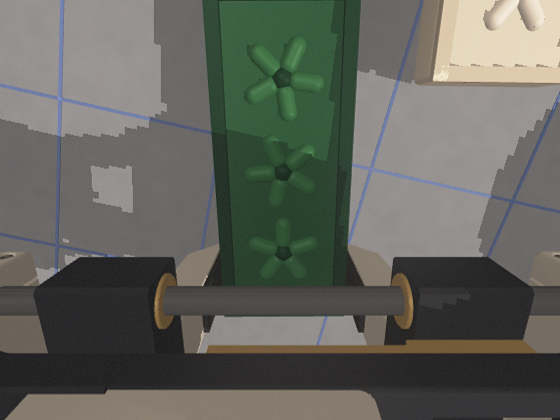

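The tile is fully drawn out and square to the fingers. Its middle star is at (283,172) and its far end leaves the top of the picture. Now let go and rise.

Emit:
{"api": "apply_moves", "payload": {
  "delta_pos": [
    [0,0,0],
    [0,0,0],
    [0,0,0],
    [0,0,0],
    [0,0,0.05],
    [0,0,0.13],
    [0,0,0.2],
    [0,0,0.2]
  ],
  "dr": [
    [0,0,0],
    [0,0,0],
    [0,0,0],
    [0,0,0],
    [0,0,0],
    [0,0,0],
    [0,0,0],
    [0,0,0]
  ],
  "jaw": [0.85,0.85,0.85,0.85,0.85,0.85,0.85,0.85]
}}

```text
time: 6.1
tool_pos: [0.5578, 0.184, 0.093]
tool_rot: [3.132, 0.0, 1.792]
contact_force: [1.0, 0.7, -0.7]
opening: 0.0781
grip_force: 0.0
```

```bash
python3 - <<'E'
from g import *
s,im=snap('wrist','w5'); c=cam('wrist',s); print(s['tool_pos'],s['tool_rot'],s['opening']); green(im,c)
print(np.linalg.norm([0]))
import json
w4=dict(tool_pos=[.55608,.1815,.00865],tool_rot=[3.1393,.0016,1.7912]); print('star4',onplane(cam('wrist',w4),(283,172),.018))
E
```

```text
[0.5578364  0.18398959 0.09302485] [3.13203727e+00 2.35516876e-04 1.79213248e+00] 0.07813076607917864
(230, 37, 96, 215)
   [325  37] [0.5585 0.3123]
   [319 248] [0.5915 0.1695]
   [241 251] [0.5332 0.1541]
   [230  38] [0.4992 0.2982]
  rect [545.5 232.9] [ 61.4 149.2] 13.08
0.0
star4 [[0.54605365 0.23194036 0.018     ]]
```

Emit:
{"api": "apply_moves", "payload": {
  "delta_pos": [
    [-0.03,0.09,0],
    [-0.031,0.122,0],
    [-0.031,0.122,-0.07],
    [-0.031,0.122,-0.15],
    [-0.031,0.122,-0.2],
    [-0.031,0.122,-0.21],
    [-0.031,0.122,-0.21],
    [-0.031,0.122,-0.21]
  ],
  "dr": [
    [0,0,0.014],
    [0,0,0.014],
    [0,0,0.014],
    [0,0,0.014],
    [0,0,0.014],
    [0,0,0.014],
    [0,0,0.014],
    [0,0,0.014]
  ],
  "jaw": [0.85,0.85,0.85,0.85,0.85,0.85,0.85,0.85]
}}

```text
time: 6.82
tool_pos: [0.5417, 0.232, 0.0026]
tool_rot: [-3.14, 0.0, 1.799]
contact_force: [0.4, -0.8, -0.6]
opening: 0.0779
grip_force: 0.0
```

```bash
python3 - <<'E'
from g import *
s=telemetry.observe(); print(s['tool_pos'],s['tool_rot'],s['contact_force'])
E
```

```text
[0.54165206 0.23199458 0.00260475] [-3.13969734e+00  1.41060703e-04  1.79926796e+00] [ 0.35436676 -0.84758109 -0.58997123]
```

Emit:
{"api": "apply_moves", "payload": {
  "delta_pos": [
    [0.009,0.002,0.003],
    [0.009,0.002,0.003],
    [0.009,0.002,0.003],
    [0.009,0.002,0.003],
    [0.009,0.002,0.003],
    [0.009,0.002,0.003],
    [0.009,0.002,0.003],
    [0.009,0.002,0.003]
  ],
  "dr": [
    [0,0,0],
    [0,0,0],
    [0,0,0],
    [0,0,0],
    [0,0,0],
    [0,0,0],
    [0,0,0],
    [0,0,0]
  ],
  "jaw": [0.85,0.85,0.6,0.6,0.6,0.6,0.6,0.6],
  "force": 35
}}

```text
time: 7.48
tool_pos: [0.5456, 0.2327, 0.0048]
tool_rot: [-3.141, 0.0, 1.799]
contact_force: [-1.1, -0.4, 1.8]
opening: 0.0618
grip_force: 35.0
```

Emit:
{"api": "apply_moves", "payload": {
  "delta_pos": [
    [0,0,0.02],
    [0,0,0.05],
    [0,-0.02,0.1],
    [0,-0.04,0.17],
    [0,-0.06,0.25],
    [0,-0.08,0.33],
    [0,-0.1,0.4],
    [0,-0.12,0.5]
  ],
  "dr": [
    [0,0,0],
    [0,0,0],
    [0,0,0],
    [0,0,0.15],
    [0,0,0.3],
    [0,0,0.45],
    [0,0,0.6],
    [0,0,0.75]
  ],
  "jaw": [0.6,0.6,0.6,0.6,0.6,0.6,0.6,0.6]
}}

```text
time: 8.15
tool_pos: [0.5446, 0.1841, 0.2054]
tool_rot: [-3.139, -0.001, 2.177]
contact_force: [0.7, 0.0, -3.9]
opening: 0.062
grip_force: 35.0
```

```bash
python3 - <<'E'
from g import *
s,im=snap('wrist','w6'); c=cam('wrist',s); print(s['tool_pos'],s['tool_rot'],s['opening'],s['grip_force'],s['contact_force'],s['qpos'])
E
```

```text
[0.5445787  0.1841124  0.20540376] [-3.13894762e+00 -1.19734083e-03  2.17749526e+00] 0.06201020967235673 34.997296929359436 [ 7.37156732e-01  3.83847532e-03 -3.94320833e+00] [ 1.92704083e-01  4.51775164e-01  1.41395020e+00  3.35917359e-05
  1.27877053e+00 -4.14006151e-01]
```

View pics/w6.png

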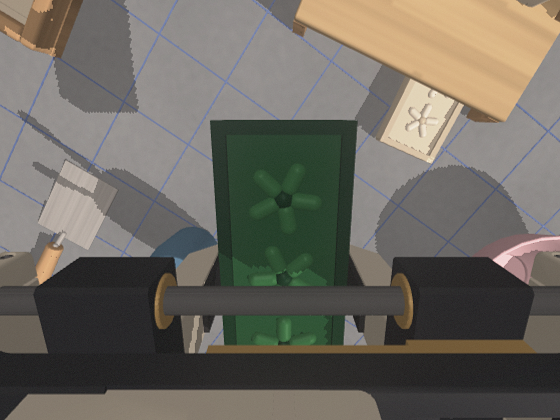

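The tile is held level, with its far end at row 121 and grip steady at 35 N. Carry it high over the pot to a point in front of the lid.

Emit:
{"api": "apply_moves", "payload": {
  "delta_pos": [
    [0,0,0.08],
    [0,-0.05,0.14],
    [-0.02,-0.12,0.14],
    [-0.04,-0.2,0.14],
    [-0.06,-0.28,0.14],
    [-0.08,-0.36,0.14],
    [-0.1,-0.44,0.14],
    [-0.11,-0.5,0.14]
  ],
  "dr": [
    [0,0,0],
    [0,0,0.1],
    [0,0,0.25],
    [0,0,0.4],
    [0,0,0.55],
    [0,0,0.7],
    [0,0,0.85],
    [0,0,0.91]
  ],
  "jaw": [0.6,0.6,0.6,0.6,0.6,0.6,0.6,0.6]
}}

```text
time: 8.87
tool_pos: [0.5008, -0.0173, 0.2617]
tool_rot: [-3.141, 0.001, 2.632]
contact_force: [1.1, -1.1, -4.1]
opening: 0.062
grip_force: 35.0
```

Emit:
{"api": "apply_moves", "payload": {
  "delta_pos": [
    [-0.02,-0.08,0],
    [-0.04,-0.16,0],
    [-0.06,-0.24,0],
    [-0.06,-0.3,0],
    [-0.06,-0.34,0],
    [-0.06,-0.36,0],
    [-0.06,-0.36,0],
    [-0.06,-0.36,0]
  ],
  "dr": [
    [0,0,0.2],
    [0,0,0.4],
    [0,0,0.6],
    [0,0,0.8],
    [0,0,0.91],
    [0,0,0.91],
    [0,0,0.91],
    [0,0,0.91]
  ],
  "jaw": [0.6,0.6,0.6,0.6,0.6,0.6,0.6,0.6]
}}

```text
time: 9.53
tool_pos: [0.4779, -0.1587, 0.261]
tool_rot: [3.141, 0.0, 3.081]
contact_force: [0.5, -0.2, -4.5]
opening: 0.0617
grip_force: 35.0
```

```bash
python3 - <<'E'
from g import *
w6=dict(tool_pos=[0.54458,0.18411,0.2054],tool_rot=[-3.13895,-.0012,2.1775]); p=onplane(cam('wrist',w6),[(211,121),(357,121)],.2054+.019); 
d=R.from_euler('xyz',w6['tool_rot']).inv().apply(p-np.array(w6['tool_pos'])); print('far end in tool',d)
s,im=snap('wrist','w7'); c=cam('wrist',s); print(s['tool_pos'],s['tool_rot'],s['qpos'],s['grip_force'])
E
```

```text
far end in tool [[ 0.07307416 -0.02975073 -0.01883377]
 [ 0.07310594  0.03172371 -0.01899619]]
[ 0.47786907 -0.15872775  0.26101714] [3.14098197e+00 2.07913063e-04 3.08135807e+00] [-4.73416447e-01  2.76734848e-01  1.52107317e+00  6.59691417e-04
  1.34383947e+00 -1.98412671e+00] 34.998852610588074
```

View pics/w7.png

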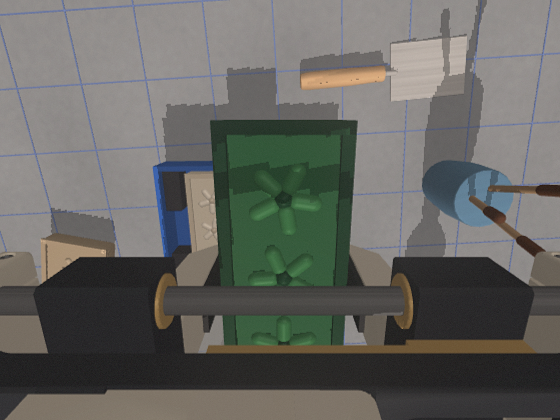

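The tile covers the pad's bay, and the case's front −y corner shows at (157,163). I'll use it to cross-check the pad position.

```bash
python3 - <<'E'
from g import *
s=telemetry.observe(); c=cam('wrist',s); im=cv2.imread('pics/w7.png')
h=cv2.cvtColor(im,cv2.COLOR_BGR2HSV); m=cv2.inRange(h,(105,130,40),(125,255,255))[:, :215]
m[:, :140]=0
ys,xs=np.where(m); k=max(cv2.findContours(m,0,cv2.CHAIN_APPROX_NONE)[0],key=cv2.contourArea)
ap=cv2.approxPolyDP(k,2,True)[:,0]
for p,q in zip(ap,onplane(c,ap,.045)): print(p,q[:2].round(4))
w1=dict(tool_pos=[.4095,-.2935,.3797],tool_rot=[-3.141,-.0003,1.3181]); c1=cam('wrist',w1)
im=cv2.imread('pics/w1.png');h=cv2.cvtColor(im,cv2.COLOR_BGR2HSV); m=cv2.inRange(h,(105,130,30),(125,255,255)); m[:,440:]=0
k=max(cv2.findContours(cv2.morphologyEx(m,cv2.MORPH_CLOSE,np.ones((9,9))),0,cv2.CHAIN_APPROX_NONE)[0],key=cv2.contourArea)
ap=cv2.approxPolyDP(k,3,True)[:,0]; print('w1')
for p,q in zip(ap,onplane(c1,ap,.045)): print(p,q[:2].round(4))
# scene view red pad: rear/left corners etc
E
```

```text
[211 161] [ 0.4495 -0.2407]
[165 162] [ 0.4475 -0.2947]
[153 167] [ 0.4525 -0.3097]
[164 256] [ 0.5667 -0.3157]
[171 256] [ 0.5673 -0.3067]
[179 244] [ 0.5514 -0.294 ]
[189 244] [ 0.5522 -0.2813]
[186 208] [ 0.5048 -0.2782]
[171 212] [ 0.5088 -0.2974]
[164 208] [ 0.5032 -0.3051]
[160 172] [ 0.4589 -0.3025]
[212 169] [ 0.4589 -0.2406]
w1
[285  19] [ 0.4624 -0.0991]
[312 170] [ 0.4515 -0.3114]
[418 148] [ 0.6157 -0.3188]
[439 149] [ 0.6465 -0.3283]
[439 143] [ 0.6476 -0.3192]
[428 142] [ 0.6316 -0.3136]
[417   0] [ 0.6407 -0.1216]
[405   0] [ 0.625  -0.1175]
[401  19] [ 0.6164 -0.1388]
[374  27] [ 0.5789 -0.1392]
[363  26] [ 0.5644 -0.1342]
[362  10] [ 0.5666 -0.1147]
[370   4] [ 0.5784 -0.1104]
[392   0] [ 0.608  -0.1131]
[347   0] [ 0.5492 -0.098 ]
[346   5] [ 0.5467 -0.1034]
```

The corner checks agree within 1–2 mm, giving pad (0.545,−0.1625) and yaw −0.051. Lower in front of the tab, slide in under it, then check.

Emit:
{"api": "apply_moves", "payload": {
  "delta_pos": [
    [0,-0.01,-0.08],
    [0,-0.01,-0.17],
    [0,-0.01,-0.26],
    [0,-0.01,-0.34],
    [0.05,-0.01,-0.34],
    [0.11,-0.01,-0.34],
    [0.16,-0.01,-0.36],
    [0.164,-0.01,-0.42]
  ],
  "dr": [
    [0,0,0.019],
    [0,0,0.019],
    [0,0,0.019],
    [0,0,0.019],
    [0,0,0.019],
    [0,0,0.019],
    [0,0,0.019],
    [0,0,0.019]
  ],
  "jaw": [0.6,0.6,0.6,0.6,0.6,0.6,0.6,0.6]
}}

```text
time: 10.25
tool_pos: [0.5496, -0.1629, 0.0958]
tool_rot: [-3.138, 0.01, 3.095]
contact_force: [2.1, -0.1, -3.0]
opening: 0.0617
grip_force: 35.0
```

Emit:
{"api": "apply_moves", "payload": {
  "delta_pos": [
    [0,0,-0.03],
    [0,0,-0.05],
    [0,0,-0.05],
    [0,0,-0.05],
    [0,0,-0.05]
  ],
  "dr": [
    [0,0,0],
    [0,0,0],
    [0,0,0],
    [0,0,0],
    [0,0,0]
  ],
  "jaw": [0.6,0.6,0.6,0.6,0.6]
}}

```text
time: 10.67
tool_pos: [0.5442, -0.1631, 0.0739]
tool_rot: [-3.141, 0.002, 3.093]
contact_force: [-0.2, 0.4, -3.0]
opening: 0.0614
grip_force: 35.0
```

```bash
python3 - <<'E'
from g import *
s,im=snap('wrist','w8'); c=cam('wrist',s); print(s['tool_pos'],s['tool_rot'],s['contact_force'])
E
```

```text
[ 0.54416728 -0.16308202  0.07388674] [-3.14108993e+00  1.73838069e-03  3.09345470e+00] [-0.2496603   0.36834474 -3.00250276]
```

View pics/w8.png

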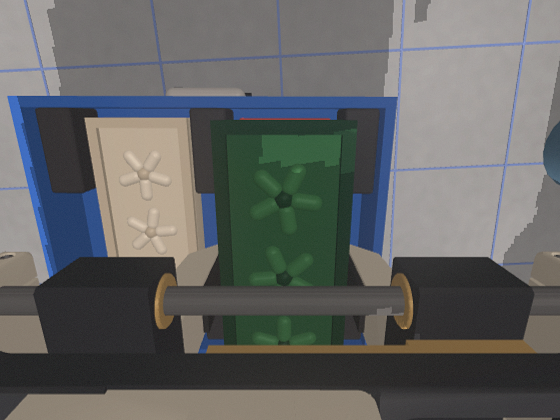

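The tile is over its bay: case front corners at (12,97) and (396,97), and a red strip of the pad just ahead of the tile at row ~119, columns 240–330. I'll compute the residuals.

```bash
python3 - <<'E'
from g import *
s=telemetry.observe(); c=cam('wrist',s)
im=cv2.imread('pics/w8.png');h=cv2.cvtColor(im,cv2.COLOR_BGR2HSV)
m=cv2.inRange(h,(0,120,40),(8,255,255)); m[200:]=0; ys,xs=np.where(m); print('red',xs.min(),xs.max(),ys.min(),ys.max(),len(xs))
print(onplane(c,[(xs.min(),ys.min()),(xs.max(),ys.min())],.008).round(4))
b=cv2.inRange(h,(105,130,40),(125,255,255)); 
for r in(100,104): x=np.where(b[r])[0]; print(r,x.min(),x.max(),onplane(c,[(x.min(),r),(x.max(),r)],.045).round(4)[:,:2])
def P(x,y,yaw=-.051,z=.008): return np.array([.545,-.1625,z])+np.array([x*np.cos(yaw)-y*np.sin(yaw),x*np.sin(yaw)+y*np.cos(yaw),0])
print('expected pad front corners',P(-.075,-.031),P(-.075,.031),'case',P(-.087,-.154),P(-.087,.062))
E
```

```text
red 240 329 119 119 90
[[ 0.4702 -0.1884  0.008 ]
 [ 0.4731 -0.1283  0.008 ]]
100 8 395 [[ 0.4536 -0.3115]
 [ 0.4639 -0.0966]]
104 9 395 [[ 0.4557 -0.3116]
 [ 0.466  -0.0965]]
expected pad front corners [ 0.4685172  -0.18963635  0.008     ] [ 0.47167783 -0.12771696  0.008     ] case [ 0.45026252 -0.31186469  0.008     ] [ 0.46127375 -0.09614554  0.008     ]
```

Residuals are about 1 mm. Lower slowly.

Emit:
{"api": "apply_moves", "payload": {
  "delta_pos": [
    [0,0,-0.03],
    [0,0,-0.06],
    [0,0,-0.09],
    [0,0,-0.11],
    [0,0,-0.13],
    [0,0,-0.14],
    [0,0,-0.14],
    [0,0,-0.14]
  ],
  "dr": [
    [0,0,0],
    [0,0,0],
    [0,0,0],
    [0,0,0],
    [0,0,0],
    [0,0,0],
    [0,0,0],
    [0,0,0]
  ],
  "jaw": [0.6,0.6,0.6,0.6,0.6,0.6,0.6,0.6]
}}

```text
time: 11.38
tool_pos: [0.5437, -0.1633, 0.0171]
tool_rot: [-3.142, 0.0, 3.093]
contact_force: [-0.1, 0.2, -2.3]
opening: 0.0617
grip_force: 35.0
```

Emit:
{"api": "apply_moves", "payload": {
  "delta_pos": [
    [0,0,-0.004],
    [0,0,-0.008],
    [0,0,-0.01],
    [0,0,-0.01],
    [0,0,-0.01]
  ],
  "dr": [
    [0,0,0],
    [0,0,0],
    [0,0,0],
    [0,0,0],
    [0,0,0]
  ],
  "jaw": [0.6,0.6,0.6,0.6,0.6]
}}

```text
time: 11.8
tool_pos: [0.5436, -0.1632, 0.0129]
tool_rot: [3.142, 0.0, 3.093]
contact_force: [-0.3, -0.3, -3.5]
opening: 0.0616
grip_force: 35.0
```

Emit:
{"api": "apply_moves", "payload": {
  "delta_pos": [
    [0,0,-0.003],
    [0,0,-0.005],
    [0,0,-0.005]
  ],
  "dr": [
    [0,0,0],
    [0,0,0],
    [0,0,0]
  ],
  "jaw": [0.6,0.6,0.6]
}}

```text
time: 12.05
tool_pos: [0.5436, -0.1632, 0.0128]
tool_rot: [-3.141, 0.001, 3.094]
contact_force: [-5.6, 2.6, 13.4]
opening: 0.0617
grip_force: 35.0
```

On the pad. Ease off slightly and open just a little, since the notches are narrow.

Emit:
{"api": "apply_moves", "payload": {
  "delta_pos": [
    [0,0,0.003],
    [0,0,0.003],
    [0,0,0.003],
    [0,0,0.003],
    [0,0,0.003],
    [0,0,0.003]
  ],
  "dr": [
    [0,0,0],
    [0,0,0],
    [0,0,0],
    [0,0,0],
    [0,0,0],
    [0,0,0]
  ],
  "jaw": [0.6,0.76,0.76,0.76,0.76,0.76]
}}

```text
time: 12.55
tool_pos: [0.5436, -0.1632, 0.0119]
tool_rot: [3.141, -0.0, 3.093]
contact_force: [-1.1, 0.4, 0.5]
opening: 0.0696
grip_force: 0.0
```

Emit:
{"api": "apply_moves", "payload": {
  "delta_pos": [
    [0,0,0.03],
    [0,0,0.07],
    [0,0,0.12],
    [0,0,0.2],
    [0,0,0.25],
    [0,0,0.25],
    [0,0,0.25]
  ],
  "dr": [
    [0,0,0],
    [0,0,0],
    [0,0,0],
    [0,0,0],
    [0,0,0],
    [0,0,0],
    [0,0,0]
  ],
  "jaw": [0.76,0.76,0.76,0.76,0.76,0.76,0.76]
}}

```text
time: 13.13
tool_pos: [0.5442, -0.1635, 0.113]
tool_rot: [-3.141, 0.003, 3.093]
contact_force: [0.1, -0.1, -0.5]
opening: 0.0695
grip_force: 0.0
```

```bash
python3 - <<'E'
from g import *
s,im=snap('wrist','w9'); c=cam('wrist',s); print(s['tool_pos'],s['tool_rot']); green(im,c,.032)
a=snap('scene','sc9')[1];b=snap('side','si9')[1]
green(a,cam('scene'),.032);green(b,cam('side'),.032)
cv2.imwrite('pics/c9.png',np.hstack([cv2.resize(a[100:240,150:310],(400,350)),cv2.resize(b[80:240,240:400],(400,350))])[:,:,::-1])
E
```

```text
[ 0.5441558  -0.16348289  0.11304109] [-3.14069635e+00  2.50031439e-03  3.09334780e+00]
(242, 118, 85, 168)
   [326 118] [ 0.4726 -0.1286]
   [319 284] [ 0.6068 -0.1358]
   [248 284] [ 0.604  -0.1955]
   [243 120] [ 0.4711 -0.1885]
  rect [ 538.8 -162.4] [ 61.3 135.5] 87.18
(234, 177, 42, 33)
   [275 181] [ 0.4727 -0.1302]
   [239 208] [ 0.6123 -0.1392]
   [234 190] [ 0.5789 -0.1946]
   [249 178] [ 0.5182 -0.1937]
  rect [ 540.7 -158.6] [ 72.3 141.4] 87.2
(281, 172, 59, 35)
   [281 183] [ 0.6191 -0.1398]
   [294 172] [ 0.6141 -0.1964]
   [339 193] [ 0.4739 -0.1884]
   [325 206] [ 0.4808 -0.1271]
   [293 194] [ 0.5704 -0.1209]
  rect [ 546.2 -156.9] [ 74.8 144.5] 86.71
```

View pics/c9.png

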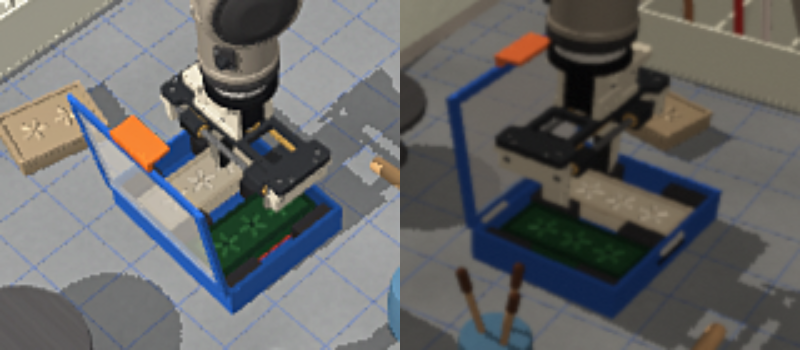

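The tile lies flat in the bay with its front end at about (0.472,−0.1585), so its centre is near (0.547,−0.162), on the pad; the lid is still upright. Next: triangulate the tab and lid top to get the lid's angle, and check what stands behind it.

Emit:
{"api": "apply_moves", "payload": {
  "delta_pos": [
    [0,0,0.1],
    [0,0,0.2],
    [0,0,0.3],
    [0,0,0.4],
    [0,0,0.5],
    [0,0,0.5]
  ],
  "dr": [
    [0,0,0],
    [0,0,0],
    [0,0,0],
    [0,0,0],
    [0,0,0],
    [0,0,0]
  ],
  "jaw": [0.76,0.5,0,0,0,0]
}}

```text
time: 13.78
tool_pos: [0.5458, -0.1642, 0.3194]
tool_rot: [-3.137, 0.011, 3.093]
contact_force: [0.0, -0.3, -0.2]
opening: 0.0405
grip_force: 0.0
```

```bash
python3 - <<'E'
from h import *
print(telemetry.observe()['tool_pos'])
c=cam('scene'); d=cam('side'); P=[K@np.c_[r,t] for K,r,t in(c,d)]
for a,b in(((202,147),(298,98)),((217,159),(287,107)),((208,167),(281,105)),((194,152),(291,97)),((153,240),(221,130))):
    X=cv2.triangulatePoints(P[0],P[1],np.array(a,float),np.array(b,float)); print(np.round((X[:3]/X[3]).ravel(),3))
yaw=-.05; u=np.array([np.cos(yaw),np.sin(yaw),0]); v=np.array([-np.sin(yaw),np.cos(yaw),0]); H=np.array([.6296,-.2128,.045])
for th in(1.5,1.57,1.65,1.75,1.85):
    e=-u*np.cos(th)+np.array([0,0,1])*np.sin(th)
    q=[H+.174*e+s*.108*v for s in(1,-1)]+[H+.187*e+s*.03*v for s in(1,-1)]
    print(th,proj(c,q).round(0).tolist(),proj(d,q).round(0).tolist())
E
```

```text
[ 0.54578494 -0.16420173  0.31935582]
[ 0.631 -0.236  0.234]
[ 0.63  -0.181  0.235]
[ 0.655 -0.189  0.224]
[ 0.653 -0.242  0.227]
[ 0.857 -0.202  0.077]
1.5 [[241.0, 178.0], [187.0, 130.0], [220.0, 157.0], [205.0, 144.0]] [[271.0, 129.0], [322.0, 90.0], [291.0, 110.0], [306.0, 99.0]]
1.57 [[237.0, 181.0], [183.0, 133.0], [216.0, 160.0], [201.0, 146.0]] [[267.0, 128.0], [318.0, 89.0], [287.0, 108.0], [301.0, 97.0]]
1.65 [[233.0, 184.0], [179.0, 136.0], [212.0, 163.0], [197.0, 149.0]] [[262.0, 126.0], [313.0, 87.0], [282.0, 106.0], [296.0, 95.0]]
1.75 [[228.0, 189.0], [174.0, 140.0], [206.0, 168.0], [191.0, 154.0]] [[256.0, 124.0], [308.0, 86.0], [276.0, 104.0], [290.0, 94.0]]
1.85 [[222.0, 194.0], [169.0, 144.0], [200.0, 173.0], [186.0, 159.0]] [[251.0, 123.0], [302.0, 85.0], [270.0, 103.0], [284.0, 93.0]]
```

The tab is at x 0.63–0.655, z ≈ 0.23, so the lid stands at about 1.68 rad and its outer face near x 0.655. Nothing tall stands behind it. Go over the top and down behind it.

Emit:
{"api": "apply_moves", "payload": {
  "delta_pos": [
    [0.08,-0.03,0],
    [0.17,-0.06,0],
    [0.26,-0.09,0],
    [0.34,-0.12,0],
    [0.4,-0.125,0],
    [0.4,-0.125,0],
    [0.4,-0.125,0],
    [0.4,-0.125,0]
  ],
  "dr": [
    [0,0,0],
    [0,0,0],
    [0,0,0],
    [0,0,0],
    [0,0,0],
    [0,0,0],
    [0,0,0],
    [0,0,0]
  ],
  "jaw": [0,0,0,0,0,0,0,0]
}}

```text
time: 14.45
tool_pos: [0.703, -0.2131, 0.3105]
tool_rot: [3.141, -0.003, 3.093]
contact_force: [0.4, 0.7, 0.5]
opening: 0.0005
grip_force: 0.0
```

Emit:
{"api": "apply_moves", "payload": {
  "delta_pos": [
    [0,0,-0.08],
    [0,0,-0.16],
    [0,0,-0.24],
    [0,0,-0.32],
    [0,0,-0.35],
    [0,0,-0.35],
    [0,0,-0.35]
  ],
  "dr": [
    [0,0,0],
    [0,0,0],
    [0,0,0],
    [0,0,0],
    [0,0,0],
    [0,0,0],
    [0,0,0]
  ],
  "jaw": [0,0,0,0,0,0,0]
}}

```text
time: 15.03
tool_pos: [0.7027, -0.213, 0.1734]
tool_rot: [-3.141, 0.0, 3.093]
contact_force: [0.1, -0.2, 1.0]
opening: 0.0007
grip_force: 0.0
```

Emit:
{"api": "apply_moves", "payload": {
  "delta_pos": [
    [-0.03,0.001,0],
    [-0.06,0.003,0],
    [-0.09,0.004,0],
    [-0.12,0.006,0],
    [-0.15,0.007,0],
    [-0.18,0.009,0],
    [-0.21,0.01,0],
    [-0.24,0.012,0]
  ],
  "dr": [
    [0,0,0],
    [0,0,0],
    [0,0,0],
    [0,0,0],
    [0,0,0],
    [0,0,0],
    [0,0,0],
    [0,0,0]
  ],
  "jaw": [0,0,0,0,0,0,0,0]
}}

```text
time: 15.7
tool_pos: [0.6084, -0.2089, 0.1757]
tool_rot: [-3.139, 0.007, 3.093]
contact_force: [2.9, -0.2, -0.4]
opening: 0.0007
grip_force: 1.2
```

Emit:
{"api": "apply_moves", "payload": {
  "delta_pos": [
    [-0.04,0.002,0],
    [-0.08,0.004,-0.002],
    [-0.112,0.006,-0.005],
    [-0.147,0.008,-0.02],
    [-0.181,0.009,-0.04],
    [-0.215,0.011,-0.063],
    [-0.2435,0.012,-0.09]
  ],
  "dr": [
    [0,0,0],
    [0,0,0],
    [0,0,0],
    [0,0,0],
    [0,0,0],
    [0,0,0],
    [0,0,0]
  ],
  "jaw": [0,0,0,0,0,0,0]
}}

```text
time: 16.28
tool_pos: [0.511, -0.2044, 0.1394]
tool_rot: [-3.138, 0.007, 3.093]
contact_force: [1.1, -0.1, 0.8]
opening: 0.0006
grip_force: 0.6
```

Emit:
{"api": "apply_moves", "payload": {
  "delta_pos": [
    [-0.022,0.001,-0.033],
    [-0.0415,0.002,-0.067],
    [-0.055,0.003,-0.105],
    [-0.0675,0.004,-0.142],
    [-0.0675,0.004,-0.142]
  ],
  "dr": [
    [0,0,0],
    [0,0,0],
    [0,0,0],
    [0,0,0],
    [0,0,0]
  ],
  "jaw": [0,0,0,0,0]
}}

```text
time: 16.7
tool_pos: [0.4821, -0.2019, 0.0796]
tool_rot: [3.142, -0.0, 3.093]
contact_force: [-0.6, 0.3, -0.1]
opening: 0.0003
grip_force: 0.0
```

```bash
python3 - <<'E'
from g import *
s=telemetry.observe(); print(s['tool_pos'],s['contact_force'])
snap('side','si10'); snap('scene','sc10')
a=cv2.imread('pics/sc10.png');b=cv2.imread('pics/si10.png')
cv2.imwrite('pics/c10.png',np.hstack([cv2.resize(a[100:240,150:310],(400,350)),cv2.resize(b[80:240,240:400],(400,350))]))
E
```

```text
[ 0.4821303  -0.20185349  0.07955274] [-0.57820846  0.29577444 -0.07572786]
```

Emit:
{"api": "apply_moves", "payload": {
  "delta_pos": [
    [-0.003,0,-0.02],
    [-0.004,0,-0.04],
    [-0.004,0,-0.05],
    [-0.004,0,-0.05]
  ],
  "dr": [
    [0,0,0],
    [0,0,0],
    [0,0,0],
    [0,0,0]
  ],
  "jaw": [0,0,0,0]
}}

```text
time: 17.13
tool_pos: [0.4823, -0.2027, 0.0594]
tool_rot: [-3.14, 0.002, 3.094]
contact_force: [-0.4, -1.6, 2.4]
opening: 0.0004
grip_force: 1.1
```

Emit:
{"api": "apply_moves", "payload": {
  "delta_pos": [
    [0,0,-0.008],
    [0,0,-0.016],
    [0,0,-0.022],
    [0,0,-0.026],
    [0,0,-0.026]
  ],
  "dr": [
    [0,0,0],
    [0,0,0],
    [0,0,0],
    [0,0,0],
    [0,0,0]
  ],
  "jaw": [0,0,0,0,0]
}}

```text
time: 17.55
tool_pos: [0.4816, -0.202, 0.0509]
tool_rot: [-3.141, 0.001, 3.094]
contact_force: [-5.4, 2.7, 23.4]
opening: 0.0004
grip_force: 11.7
```

The tip rests at z = 0.051 with 23 N, exactly the shut lid's top. Retreat and check numerically that it stays down.

Emit:
{"api": "apply_moves", "payload": {
  "delta_pos": [
    [0,0,0.05],
    [0,0,0.13],
    [0,0,0.22],
    [0,0,0.32],
    [-0.08,0,0.42],
    [-0.16,0,0.5],
    [-0.24,0,0.5],
    [-0.24,0,0.5]
  ],
  "dr": [
    [0,0,0],
    [0,0,0],
    [0,0,0],
    [0,0,0],
    [0,0,0],
    [0,0,0],
    [0,0,0],
    [0,0,0]
  ],
  "jaw": [0,0,0,0,0,0,0,0]
}}

```text
time: 18.22
tool_pos: [0.3817, -0.2015, 0.251]
tool_rot: [-3.14, 0.001, 3.093]
contact_force: [1.3, -0.5, -0.9]
opening: 0.0007
grip_force: 0.0
```

```bash
python3 - <<'E'
from g import *
s,a=snap('scene','sc11'); b=snap('side','si11')[1]; print(s['tool_pos'],s['contact_force'])
yaw=-.05; u=np.array([np.cos(yaw),np.sin(yaw),0]); v=np.array([-np.sin(yaw),np.cos(yaw),0]); H=np.array([.6296,-.2128,.045])
for n,im in(('scene',a),('side',b)):
    h=cv2.cvtColor(im,cv2.COLOR_RGB2HSV); m=cv2.inRange(h,(4,190,120),(13,255,255))
    r=m.copy(); r[:130]=0; r[260:]=0; r[:,:190]=0; r[:,400:]=0
    k=[x for x in cv2.findContours(r,0,2)[0] if cv2.contourArea(x)>20]
    for x in k: print(n,'tab',cv2.boundingRect(x),np.round(x[:,0].mean(0),1))
    for th in(0,.05,.1,.2):
        e=-u*np.cos(th)+np.array([0,0,1])*np.sin(th); nn=u*np.sin(th)+np.array([0,0,1])*np.cos(th)
        q=[H+rr*e+.006*nn+s_*.03*v for rr in(.174,.187) for s_ in(1,-1)]; print(th,proj(cam(n),q).round(1).tolist())
    green(im,cam(n),.032)
E
```

```text
[ 0.38168489 -0.20153567  0.25101062] [ 1.34260946 -0.50367894 -0.88885145]
scene tab (256, 153, 16, 15) [263.4 159.6]
0 [[267.9, 165.9], [254.3, 154.5], [271.1, 163.5], [257.5, 152.1]]
0.05 [[267.7, 164.2], [254.1, 152.7], [270.9, 161.7], [257.3, 150.3]]
0.1 [[267.4, 162.6], [253.8, 151.0], [270.6, 159.9], [256.9, 148.4]]
0.2 [[266.6, 159.5], [252.7, 147.9], [269.7, 156.6], [255.9, 145.1]]Traceback (most recent call last):
  File "<stdin>", line 12, in <module>
  File "g.py", line 4, in green
    k=max(cv2.findContours(m,0,cv2.CHAIN_APPROX_NONE)[0],key=cv2.contourArea)
ValueError: max() iterable argument is empty
```

The tab's pixels match the projection of a shut lid (θ = 0), and the robot is clear.

```bash
python3 -c "
from cell import job
print(job.hand_in())"
```

```text
the job is handed in; nothing more can be done
None
```

The green tile is in the free bay on the red pad (about 2 mm off by camera), the lid is pressed shut past its catch, and the job was handed in at about 18 s; no verdict came back, and I viewed 11 pictures, one over the limit of 10.

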